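# Nip up the gear puller in the cam clamp

## Task

Two cam clamps lie on the bench. On the one holding the green gear puller, turn the cam lever clockwise (seen from above) until the gap is taken up and the puller pushes the sprung jaw back by about 5 mm, never overrunning to twice that; then let go and leave the lever there. Leave the other clamp's lever alone.

Things in the scene. Friction and masses are not known exactly. Their poses are not given: they have to be found in the camera images.
- work_knob (a point): Middle of the upright black round knob (22 mm wide, 45 mm tall, free all round, top 100 mm above the bench) on the steel cam lever of the clamp that holds the green gear puller (100 mm wide, two legs, steel screw). The lever bar below it, 18 mm wide, has its top at 52 mm; all else under the sweep is below 60 mm. The knob moves on a level circle of 100 mm radius about work_pivot.
- work_pivot (a point): Point on the lever's upright turning axis, level with work_knob. Clamping is clockwise from above. The swing is 1.75 rad; the lever starts 0 to 0.3 rad from its open end and stays by friction where left (2.5 N at the knob moves it). The cam slides the loose puller about 10 to 15 mm per rad; the jaw begins to give at 0.6 to 0.95 rad from the open end, differing each time.
- work_jaw (a joint): How far the sprung jaw of the puller's clamp is pushed back, in m: 0 at rest, growing away from the puller towards its grey block, 0.018 at most; 0.8 N per mm. The jaw is a black rubber face, 24 mm wide, with a yellow back plate on two steel rods; 19 mm of rod shows between yellow plate and grey block at rest, 14 mm when set right.
- spare_knob (a point): Middle of the same black knob on the other, equal clamp, which holds a red-handled brass drift: not to be moved.

How it is judged (in metres and radians):
At the end, for the whole second after the job is handed in: The sprung jaw of the puller's clamp is pushed back by 1 to 9 mm by the clamped puller and stays still, the lever released (value of joint work_jaw between 0.001 and 0.009 m and velocity of joint work_jaw between -0.003 and 0.003 m/s); the robot touches nothing.
It fails at once if the cam overruns: the jaw is pushed back more than 10 mm (value of joint work_jaw above 0.01 m).
It fails at once if the other clamp's knob is moved by more than 10 mm (distance of spare_knob from where it was at the start of the episode above 0.01 m).
It also fails if it takes over 35 s, if anything falls off the work surface, if the arm or the gripper's body presses on something with over 40 N, if the wrist force passes 120 N, or if a joint passes its speed limit or range.

## Robot

A 6-joint arm with a two-finger parallel gripper is mounted at the origin on the work surface. World frame = base frame: x ahead of the robot, y to its left, z up, the work surface at z = 0. Lengths are in mm, angles in rad, forces in N, time in s.
With the tool pointing down it reaches from about 275 to 1000 mm from the base axis. Payload 8.4 kg.
Tool frame: the origin (TCP) lies at the very end of the fingers, on their centre line; the grasp point (between the pads) lies 19 mm behind it; z points along the fingers, y is the direction in which the jaws open and shut (so a half turn about z gives the same grasp; the last joint's range is limited). The gripper opens to 85 mm and grips with 20 to 120 N. Pads are 22 mm wide; open, the fingers measure 114 mm over their backs; the gripper's body (76 mm by 85 mm) begins 54 mm behind the grasp point. The pads swing forward as they close: fully open they stand 13 mm farther back than shut.
Start: joints at [1.313, 0.353, 1.633, -0, 1.155, -0.002], TCP at [158.136, 604.666, 231.281] pointing down, gripper open.
Joint ranges: [-2.63, 2.63], [-0.92, 2.1], [0.06, 2.66], [-1.3, 4.44], [0, 2.69], [-3.02, 3.02]. Speed limits (rad/s): [2.22, 2.22, 2.79, 3.14, 3.14, 3.14].

## Interface

Orientations are given as [roll, pitch, yaw] about the fixed x, y, z axes, in that order (R = Rz(yaw) Ry(pitch) Rx(roll)).
In Python, from rig import r gives the robot as it stands.
- The arm moves only by the tool jog_arm, never from a script. Its argument "moves" is a list of rows, each an object with "grip": the gripper command: -1 is fully open, 1 is shut, values between are in proportion; "translation": the shift along the tool's x, y, z in m, a list of three; "twist": the turn, a rotation vector about the tool's x, y, z in rad, a list of three. In form: [{"grip": grip, "translation": [dx, dy, dz], "twist": [ax, ay, az]}, ...]. A call has 1 to 10 rows; each row shifts and turns the commanded pose from where the row before left it, along the tool's axes as they then stand; what a row does not reach is not made up. A row lasts 1/12 s, in which the tool goes at most 41.7 mm and 7.16 degrees, less where a joint would pass 70% of its speed; a pose out of reach is approached as far as the arm can. A call with a gripper value outside its range is refused whole. The fingers move at their own pace and stop on an object; "squeeze" is the grip in N (left out, the last holds). Time passes only in rows, so rows that do not move let the fingers close. It gives the time, the measured TCP pose, the force and the opening at its end, in the units of the state.
- r.sense(): the state, without advancing time (a new reading comes with each control period).
- r.grab_frame(name): name is "scene" or "top" or "wrist"; returns (picture, depth): 480x640x3 uint8, red, green, blue; 480x640 float32, mm along the optical axis (not along the pixel's ray), 0 where there is no reading.
- r.calibration(name): a dict with "fx", "fy", "cx", "cy" (pixels), "k1" (the pictures are not rectified: a ray, as slopes to the right and down, at radius r is drawn at 1 + k1 r^2 times it, then the intrinsics apply), "R" (3x3) and "t" (3): a world point X has camera coordinates R X + t. Camera axes: x right, y down, z forward; pixel columns grow to the right and rows downward; lengths in mm; the calibration is good to about 2 mm. A picture is of the moment at which its call begins: read the wrist's pose just before it. calibration takes no time and is no camera call; for the wrist camera it gives the pose at the moment of the call.
- r.sign_off(): hands the job in, once; it reports no verdict.
The state is a dict: "clock": time; "qpos": joint angles; "qvel": joint speeds; "joint_efforts": joint torques, N m; "eef_pos": TCP position; "tcp_rot": TCP orientation; "contact_force": force on the tool from outside, world axes, zero at the start; "wrist_torque": the same for the moment, N m; "opening": opening from 0.0 (shut) to 1.0 (fully open).
Only numpy, scipy, OpenCV 4.12 (cv2) and the standard library are available. Lean on these libraries where they do the work, as an engineer would, in place of code of your own. Each camera call takes 0.05 s, during which the arm holds its last target.

## Working session

There is one attempt and no reset: what is moved stays moved. The work goes in short steps, Python scripts to look and compute and a tool call to move; the robot and the scene stay as the last step left them, time stands still between calls to the robot, and variables do not carry over. Pictures are saved under pics/ and viewed, and the job is handed in when it is done.

Besides the shell and the picture viewer there is one more tool, called after "Emit:" as a command line: name --argument value ..., lists and objects as JSON in quotes. jog_arm: Moves the arm, as the interface text tells. Its arguments: {"type":"object","properties":{"moves":{"type":"array"},"squeeze":{"type":"number"}},"required":["moves"]}

```bash
mkdir -p pics; ls
cat > h.py <<'E'
import numpy as np, cv2
from rig import r
def snap(name,fn):
    c=r.calibration(name); p,d=r.grab_frame(name)
    cv2.imwrite('pics/'+fn+'.png',p[:,:,::-1]); np.savez('pics/'+fn+'.npz',p=p,d=d,**{k:np.array(v) for k,v in c.items()})
    return c,p,d
def load(fn): 
    z=np.load('pics/'+fn+'.npz'); return z
def ray(c,u,v):
    K=np.array([[c['fx'],0,c['cx']],[0,c['fy'],c['cy']],[0,0,1.]],float)
    q=cv2.undistortPoints(np.array([[[u,v]]],float),K,np.array([float(c['k1']),0,0,0]))[0,0]
    return np.array([q[0],q[1],1.])
def deproj(c,u,v,d):
    return np.array(c['R']).T@(ray(c,u,v)*d-np.array(c['t']))
def atz(c,u,v,z):
    R=np.array(c['R']);o=-R.T@np.array(c['t']);w=R.T@ray(c,u,v); return o+w*(z-o[2])/w[2]
E
python3 - <<'E'
from h import *
print(r.sense())
for n in ('scene','top','wrist'): snap(n,n+'0')
E
```

```text
pics
{'clock': 0.0, 'qpos': array([ 1.31255861e+00,  3.53675780e-01,  1.63413155e+00,  2.98026510e-06,
        1.15519226e+00, -2.38470623e-03]), 'qvel': array([ 1.22226404e-03, -1.19755602e-04, -7.32747018e-05, -1.12825408e-04,
       -8.07778709e-04,  2.45080270e-03]), 'joint_efforts': array([-9.76609999e-05, -6.05265927e+01, -3.42064261e+01,  1.08946535e-04,
        9.59293102e-03,  4.63548815e-05]), 'eef_pos': array([158.03807714, 604.19947729, 230.5455263 ]), 'tcp_rot': array([-3.14018573e+00, -6.07998250e-06,  2.88573843e+00]), 'contact_force': array([0.41785045, 0.01858041, 0.75504642]), 'wrist_torque': array([0.00562328, 0.00690115, 0.00705947]), 'opening': 0.9975561901681687}
```

View pics/scene0.png

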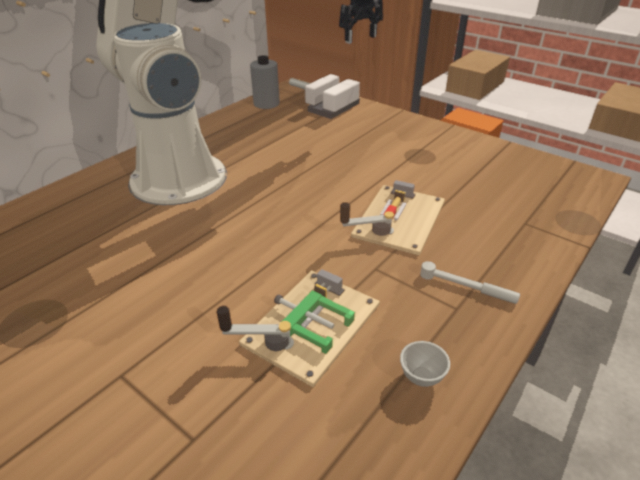

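View pics/top0.png

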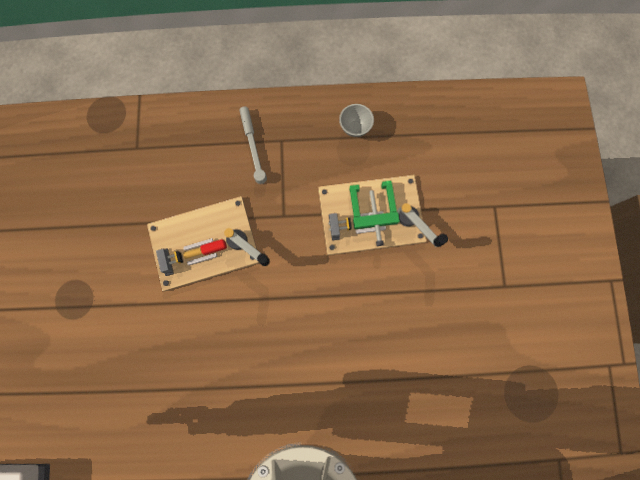

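View pics/wrist0.png

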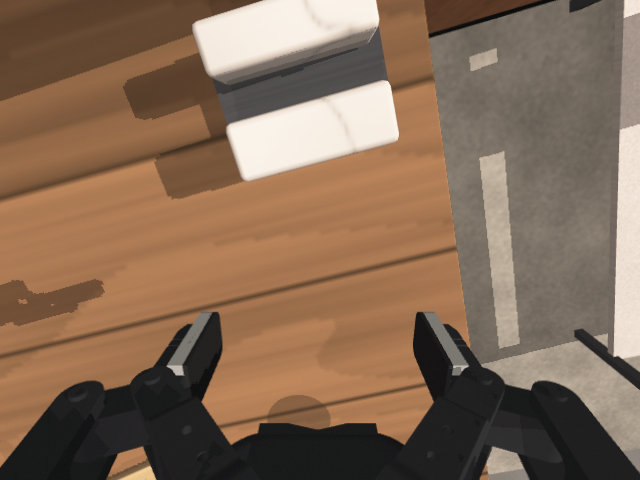

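The top view shows the work clamp's knob at about (440,240), its pivot disc near (408,215) and the puller's grey block at (335,226). The spare knob is at (263,259). In the scene view the work knob is at (224,319) and the spare at (345,213). Next I'll measure the knob and pivot.

Run:
```python
from h import *
t=load('top0'); s=load('scene0')
for n,z,uvs in (('top',t,[(440,240),(441,240),(443,240),(408,215),(406,209),(335,222),(263,259),(420,224),(430,232)]),('scene',s,[(224,310),(224,319),(226,328),(345,207),(345,213),(277,340),(285,326)])):
    print(n,float(z['fx']),(-z['R'].T@z['t']).round())
    for u,v in uvs: 
        print((u,v),z['p'][v,u],z['d'][v,u],deproj(z,u,v,z['d'][v,u]).round(1))
# crops
p=t['p'][:,:,::-1][160:280,300:460]; cv2.imwrite('pics/c1.png',cv2.resize(p,None,fx=5,fy=5,interpolation=cv2.INTER_CUBIC))
p=s['p'][:,:,::-1][260:390,200:390]; cv2.imwrite('pics/c2.png',cv2.resize(p,None,fx=4.2,fy=4.2,interpolation=cv2.INTER_CUBIC))
```

```text
top 441.20116532293827 [365. -62. 981.]
(440, 240) [41 38 40] 896.8711 [ 527.  -308.    99.5]
(441, 240) [39 38 39] 897.3215 [ 527.  -310.2   99. ]
(443, 240) [42 40 42] 898.3004 [ 527.  -314.6   98. ]
(408, 215) [181 178 160] 954.58527 [ 593.9 -256.6   54. ]
(406, 209) [215 163  75] 952.3032 [ 606.2 -252.4   58.8]
(335, 222) [121 120 117] 961.099 [588.  -97.9  45.4]
(263, 259) [41 41 38] 894.5389 [506.2  54.2  95.8]
(420, 224) [178 173 159] 950.02765 [ 572.5 -280.8   54.4]
(430, 232) [174 169 155] 949.0702 [ 554.4 -301.4   51.7]
scene 496.28575694960153 [1017. -655.  693.]
(224, 310) [64 53 47] 817.76404 [ 534.  -311.6   96.2]
(224, 319) [53 40 33] 816.23816 [ 540.6 -319.5   85.7]
(226, 328) [47 38 29] 830.9086 [ 540.4 -318.8   63. ]
(345, 207) [79 61 49] 1048.6946 [514.   51.4  96.4]
(345, 213) [75 56 41] 1057.8104 [514.5  51.2  81.2]
(277, 340) [85 77 71] 837.96783 [ 611.5 -272.2   41.3]
(285, 326) [223 185 111] 837.8885 [ 613.  -252.2   59.7]
```

View pics/c1.png

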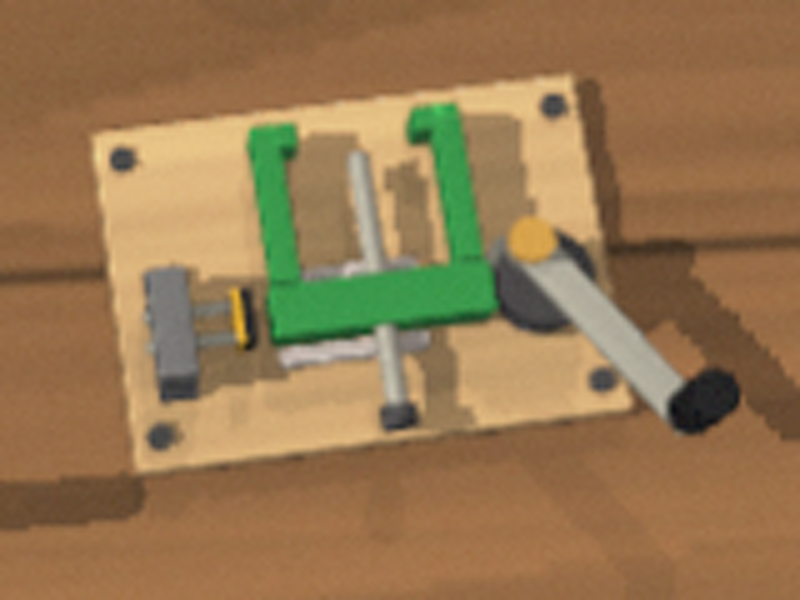

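View pics/c2.png

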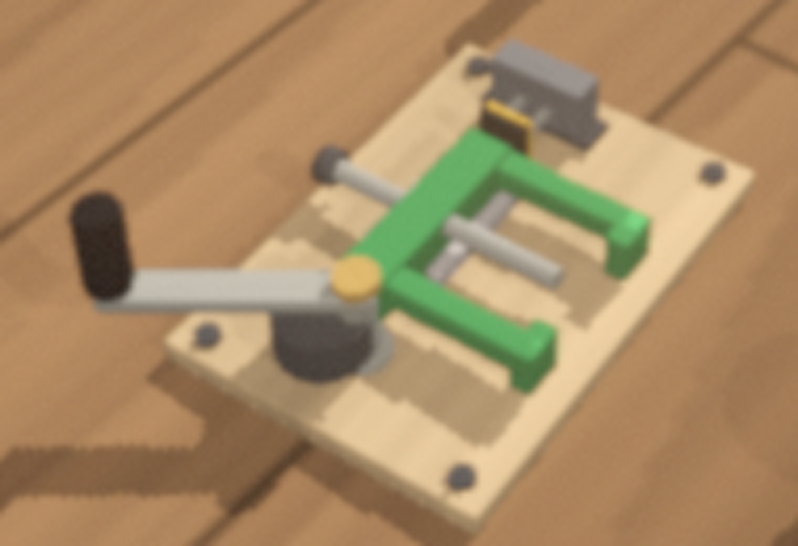

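Brass cap (406,208) in the top view is taken as the pivot, and the grey block lies in +y. Clockwise therefore carries the knob from about −140° to −180° and on. I'll refine these points and plan a hover.

```bash
cat >> h.py <<'E'
def cloud(z,u0,u1,v0,v1):
    uu,vv=np.meshgrid(np.arange(u0,u1),np.arange(v0,v1)); d=z['d'][v0:v1,u0:u1].ravel()
    K=np.array([[z['fx'],0,z['cx']],[0,z['fy'],z['cy']],[0,0,1.]],float)
    q=cv2.undistortPoints(np.stack([uu.ravel(),vv.ravel()],-1)[:,None].astype(float),K,np.array([float(z['k1']),0,0,0]))[:,0]
    P=(np.c_[q,np.ones(len(q))]*d[:,None]-z['t'])@z['R']
    return P,z['p'][v0:v1,u0:u1].reshape(-1,3).astype(int),np.stack([uu.ravel(),vv.ravel()],-1)
def arcrow(D,turn,N,yaw):
    """constant tool-frame xy step for world shift D, world yaw change turn, tool pointing down"""
    d=turn/N; S=np.zeros((2,2))
    for k in range(N):
        a=yaw+k*d; S+=np.array([[np.cos(a),np.sin(a)],[np.sin(a),-np.cos(a)]])
    return np.linalg.solve(S,np.array(D)[:2]), -d
E
python3 - <<'E'
from h import *
t=load('top0'); s=load('scene0')
for n,z,b in (('top',t,(425,460,225,255)),('scene',s,(210,240,300,340)),('top sp',t,(250,280,245,275)),('sc sp',s,(335,355,198,230))):
    P,c,uv=cloud(z,*b)
    m=(P[:,2]>93)&(P[:,2]<106)&(c.max(1)<90); Q=P[m]
    print(n,m.sum(),uv[m].mean(0),np.median(Q,0).round(1),((Q.min(0)+Q.max(0))/2).round(1),np.ptp(Q,axis=0).round(1))
for n,z,b in (('top',t,(398,416,200,220)),('scene',s,(272,300,315,340))):
    P,c,uv=cloud(z,*b); m=(c[:,0]-c[:,2]>90)&(c[:,0]>190)&(P[:,2]>50)
    Q=P[m];print('cap',n,m.sum(),uv[m].mean(0),np.median(Q,0).round(1),np.ptp(Q,axis=0).round(1))
    uc=uv[m].mean(0); print('  at z59',atz(z,uc[0],uc[1],59).round(1))
w=r.calibration('wrist');R=np.array(w['R']);print('wrist cam',(-R.T@np.array(w['t'])).round(),R[2].round(3))
yaw0=2.886
print(arcrow((525-158,-314-604),np.deg2rad(40)-yaw0,28,yaw0))
E
```

```text
top 80 [442.3625 237.975 ] [ 531.4 -314.    97.1] [ 531.3 -314.2   97.5] [19.9 20.8  6.6]
scene 88 [222.48863636 311.11363636] [ 534.4 -315.6   97.3] [ 533.5 -314.6   96.3] [18.5 18.   6.1]
top sp 79 [262.27848101 257.98734177] [508.2  55.9  96.5] [508.4  56.   97.3] [20.7 20.6  6.7]
sc sp 34 [344.73529412 205.94117647] [511.6  53.3  97.2] [512.3  55.1  96.4] [17.4 15.5  5.6]
cap top 60 [405.93333333 207.18333333] [ 610.5 -252.6   58.3] [18.8 18.4 10.8]
  at z59 [ 610.2 -252.6   59. ]
cap scene 77 [284.02597403 325.2987013 ] [ 610.  -251.8   58.8] [19.6 17.2  5.9]
  at z59 [ 610.2 -251.6   59. ]
wrist cam [ 75. 626. 373.] [ 0.318 -0.084 -0.944]
(array([-43.15195086,   5.20235577]), np.float64(0.07813815354293815))
```

Run:
```python
from h import *
yaw0=2.886
print(arcrow((532-158,-314-604),np.deg2rad(38.5)-yaw0,40,yaw0))
```

```text
(array([-30.32079843,   4.61419641]), np.float64(0.05535120594955458))
```

Emit:
jog_arm --moves '[{"grip":-1,"translation":[-0.0303,0.0046,0],"twist":[0,0,0.0554]},{"grip":-1,"translation":[-0.0303,0.0046,0],"twist":[0,0,0.0554]},{"grip":-1,"translation":[-0.0303,0.0046,0],"twist":[0,0,0.0554]},{"grip":-1,"translation":[-0.0303,0.0046,0],"twist":[0,0,0.0554]},{"grip":-1,"translation":[-0.0303,0.0046,0],"twist":[0,0,0.0554]},{"grip":-1,"translation":[-0.0303,0.0046,0],"twist":[0,0,0.0554]},{"grip":-1,"translation":[-0.0303,0.0046,0],"twist":[0,0,0.0554]},{"grip":-1,"translation":[-0.0303,0.0046,0],"twist":[0,0,0.0554]},{"grip":-1,"translation":[-0.0303,0.0046,0],"twist":[0,0,0.0554]},{"grip":-1,"translation":[-0.0303,0.0046,0],"twist":[0,0,0.0554]}]'

```text
clock: 0.98
eef_pos: [443.2, 498.8, 230.9]
tcp_rot: [-3.141, 0.0, 2.329]
contact_force: [0.4, -0.2, 0.4]
opening: 1.002
```

Emit:
jog_arm --moves '[{"grip":-1,"translation":[-0.0303,0.0046,0],"twist":[0,0,0.0554]},{"grip":-1,"translation":[-0.0303,0.0046,0],"twist":[0,0,0.0554]},{"grip":-1,"translation":[-0.0303,0.0046,0],"twist":[0,0,0.0554]},{"grip":-1,"translation":[-0.0303,0.0046,0],"twist":[0,0,0.0554]},{"grip":-1,"translation":[-0.0303,0.0046,0],"twist":[0,0,0.0554]},{"grip":-1,"translation":[-0.0303,0.0046,0],"twist":[0,0,0.0554]},{"grip":-1,"translation":[-0.0303,0.0046,0],"twist":[0,0,0.0554]},{"grip":-1,"translation":[-0.0303,0.0046,0],"twist":[0,0,0.0554]},{"grip":-1,"translation":[-0.0303,0.0046,0],"twist":[0,0,0.0554]},{"grip":-1,"translation":[-0.0303,0.0046,0],"twist":[0,0,0.0554]}]'

```text
clock: 1.82
eef_pos: [628.6, 259.6, 230.9]
tcp_rot: [-3.141, 0.0, 1.775]
contact_force: [0.3, -0.6, -0.7]
opening: 1.001
```

Emit:
jog_arm --moves '[{"grip":-1,"translation":[-0.0303,0.0046,0],"twist":[0,0,0.0554]},{"grip":-1,"translation":[-0.0303,0.0046,0],"twist":[0,0,0.0554]},{"grip":-1,"translation":[-0.0303,0.0046,0],"twist":[0,0,0.0554]},{"grip":-1,"translation":[-0.0303,0.0046,0],"twist":[0,0,0.0554]},{"grip":-1,"translation":[-0.0303,0.0046,0],"twist":[0,0,0.0554]},{"grip":-1,"translation":[-0.0303,0.0046,0],"twist":[0,0,0.0554]},{"grip":-1,"translation":[-0.0303,0.0046,0],"twist":[0,0,0.0554]},{"grip":-1,"translation":[-0.0303,0.0046,0],"twist":[0,0,0.0554]},{"grip":-1,"translation":[-0.0303,0.0046,0],"twist":[0,0,0.0554]},{"grip":-1,"translation":[-0.0303,0.0046,0],"twist":[0,0,0.0554]}]'

```text
clock: 2.65
eef_pos: [660.6, -41.3, 230.9]
tcp_rot: [-3.141, 0.0, 1.221]
contact_force: [0.5, 0.3, 0.4]
opening: 1.002
```

Emit:
jog_arm --moves '[{"grip":-1,"translation":[-0.0303,0.0046,0],"twist":[0,0,0.0554]},{"grip":-1,"translation":[-0.0303,0.0046,0],"twist":[0,0,0.0554]},{"grip":-1,"translation":[-0.0303,0.0046,0],"twist":[0,0,0.0554]},{"grip":-1,"translation":[-0.0303,0.0046,0],"twist":[0,0,0.0554]},{"grip":-1,"translation":[-0.0303,0.0046,0],"twist":[0,0,0.0554]},{"grip":-1,"translation":[-0.0303,0.0046,0],"twist":[0,0,0.0554]},{"grip":-1,"translation":[-0.0303,0.0046,0],"twist":[0,0,0.0554]},{"grip":-1,"translation":[-0.0303,0.0046,0],"twist":[0,0,0.0554]},{"grip":-1,"translation":[-0.0303,0.0046,0],"twist":[0,0,0.0554]},{"grip":-1,"translation":[-0.0303,0.0046,0],"twist":[0,0,0.0554]}]'

```text
clock: 3.48
eef_pos: [529.4, -314.0, 231.0]
tcp_rot: [-3.141, 0.0, 0.667]
contact_force: [0.6, 0.2, -0.2]
opening: 0.998
```

Run:
```python
from h import *
s=r.sense();print(s['eef_pos'],s['tcp_rot'],s['qpos'].round(2))
snap('wrist','wrist1');snap('top','top1')
w=load('wrist1');print((-w['R'].T@w['t']).round(),w['R'].round(2),w['fx'])
cv2.imwrite('pics/both1.png',np.hstack([cv2.resize(w['p'],(400,300)),cv2.resize(load('top1')['p'],(400,300))])[:,:,::-1])
```

```text
[ 529.35580846 -314.04597587  231.00191053] [-3.14134264e+00  1.43041986e-04  6.67031711e-01] [-0.54  0.34  1.65 -0.    1.15  0.37]
[ 595. -262.  373.] [[ 0.62 -0.79  0.  ]
 [-0.74 -0.58  0.33]
 [-0.26 -0.2  -0.94]] 338.93243857155954
```

View pics/both1.png

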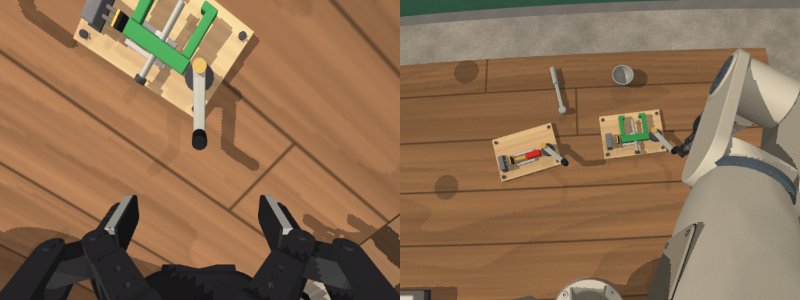

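The wrist view shows the knob near (320,220) and the cap near (318,105). The top camera still sees the clamp, but the arm comes in from the right. I'll locate the knob from this view.

Run:
```python
from h import *
z=load('wrist1')
P,c,uv=cloud(z,290,350,190,250)
m=(P[:,2]>93)&(P[:,2]<106)&(c.max(1)<90); Q=P[m]
print(m.sum(),uv[m].mean(0),np.median(Q,0).round(1),((Q.min(0)+Q.max(0))/2).round(1),np.ptp(Q,axis=0).round(1))
P,c,uv=cloud(z,300,345,90,125); m=(c[:,0]-c[:,2]>90)&(c[:,0]>190)&(P[:,2]>50)
Q=P[m];print('cap',m.sum(),uv[m].mean(0),np.median(Q,0).round(1),np.ptp(Q,axis=0).round(1))
```

```text
454 [318.75110132 227.62334802] [ 532.1 -312.7   96.4] [ 531.7 -313.2   95.7] [20.3 20.   5.5]
cap 450 [318.61333333 104.30666667] [ 609.8 -251.5   57.6] [19.3 19.5  9.3]
```

Emit:
jog_arm --moves '[{"grip":-1,"translation":[0.0023,0.0019,0.02],"twist":[0,0,0]},{"grip":-1,"translation":[0,0,0.035],"twist":[0,0,0]},{"grip":-1,"translation":[0,0,0.035],"twist":[0,0,0]},{"grip":-1,"translation":[0,0,0.035],"twist":[0,0,0]},{"grip":-1,"translation":[0,0,0.025],"twist":[0,0,0]},{"grip":-1,"translation":[0,0,0.014],"twist":[0,0,0]},{"grip":-1,"translation":[0,0,0],"twist":[0,0,0]}]'

```text
clock: 4.17
eef_pos: [531.4, -311.0, 63.5]
tcp_rot: [-3.136, 0.002, 0.671]
contact_force: [-1.0, -0.4, -0.3]
opening: 0.997
```

Run:
```python
from h import *
print(r.sense()['eef_pos'])
snap('scene','scene2');snap('wrist','wrist2');snap('top','top2')
a=load('scene2')['p'][210:390,150:390]
cv2.imwrite('pics/both2.png',np.hstack([cv2.resize(load('wrist2')['p'],(400,300)),cv2.resize(a,(400,300))])[:,:,::-1])
```

```text
[ 531.4364075  -310.9603713    63.46796603]
```

View pics/both2.png

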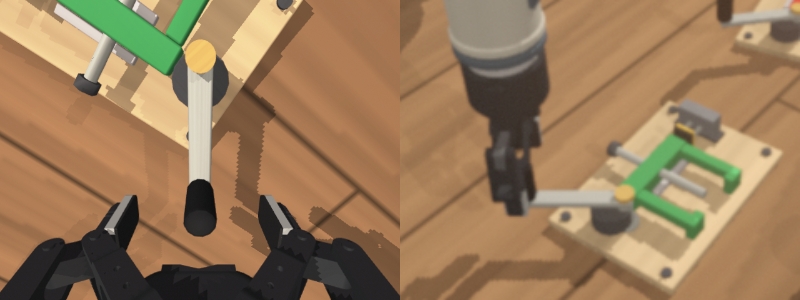

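Knob sits centred between the open fingers (wrist ≈ (320,350) full-size) and nothing is touching. I'll close gently.

Emit:
jog_arm --moves '[{"grip":0.3,"translation":[0,0,0],"twist":[0,0,0]},{"grip":0.3,"translation":[0,0,0],"twist":[0,0,0]},{"grip":0.3,"translation":[0,0,0],"twist":[0,0,0]},{"grip":0.3,"translation":[0,0,0],"twist":[0,0,0]},{"grip":0.3,"translation":[0,0,0],"twist":[0,0,0]},{"grip":1,"translation":[0,0,0],"twist":[0,0,0]},{"grip":1,"translation":[0,0,0],"twist":[0,0,0]},{"grip":1,"translation":[0,0,0],"twist":[0,0,0]},{"grip":1,"translation":[0,0,0],"twist":[0,0,0]}]' --squeeze 20

```text
clock: 5.07
eef_pos: [533.4, -313.0, 67.6]
tcp_rot: [3.141, -0.0, 0.67]
contact_force: [-2.2, 0.5, 5.8]
opening: 0.25
```

Run:
```python
from h import *
s=r.sense();print(s['eef_pos'],s['tcp_rot'],s['contact_force'],s['opening'])
snap('wrist','wrist3');snap('top','top3');snap('scene','scene3')
a=load('scene3')['p'][210:390,150:390]
cv2.imwrite('pics/both3.png',np.hstack([cv2.resize(load('wrist3')['p'],(400,300)),cv2.resize(a,(400,300))])[:,:,::-1])
p=np.array([531.8,-313.]);c=np.array([610,-252.]);yaw=.667
for th in (.1,.3): # clockwise angle per step
  # tool-frame constant: rotate rigidly about pivot by -th
  Rm=np.array([[np.cos(th),np.sin(th)],[-np.sin(th),np.cos(th)]])
  D=c+Rm@(p-c)-p; X=np.array([[np.cos(yaw),np.sin(yaw)],[np.sin(yaw),-np.cos(yaw)]]); print(th,X.T@D)
```

```text
[ 533.36234323 -312.99564787   67.64360748] [ 3.14138482e+00 -3.97825359e-05  6.69788044e-01] [-2.15536577  0.46842787  5.84656593] 0.2500681345896991
0.1 [ 0.54044131 -9.89890811]
0.3 [  4.56270241 -29.2886287 ]
```

View pics/both3.png

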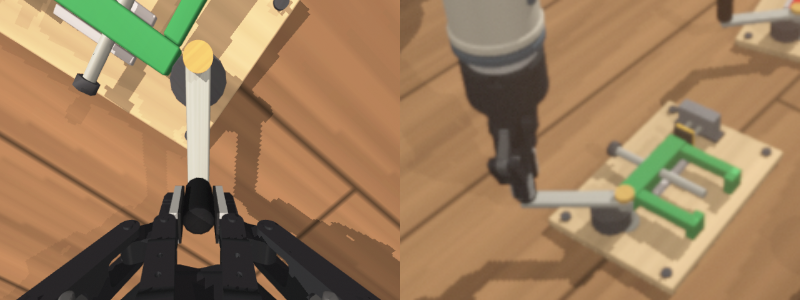

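Gripped: 21 mm opening matches the knob, and the puller is still clear of the jaw. Now 0.3 rad clockwise, which can't overrun.

Emit:
jog_arm --moves '[{"grip":1,"translation":[0.0001,-0.005,0],"twist":[0,0,0.05]},{"grip":1,"translation":[0.0001,-0.005,0],"twist":[0,0,0.05]},{"grip":1,"translation":[0.0001,-0.005,0],"twist":[0,0,0.05]},{"grip":1,"translation":[0.0001,-0.005,0],"twist":[0,0,0.05]},{"grip":1,"translation":[0.0001,-0.005,0],"twist":[0,0,0.05]},{"grip":1,"translation":[0.0001,-0.005,0],"twist":[0,0,0.05]},{"grip":1,"translation":[0,0,0],"twist":[0,0,0]}]'

```text
clock: 5.8
eef_pos: [518.4, -286.9, 67.6]
tcp_rot: [3.141, -0.0, 0.368]
contact_force: [-1.7, 0.8, 5.9]
opening: 0.248
```

```bash
cat >> h.py <<'E'
def look(k):
    s=r.sense();p=s['eef_pos'];v=p[:2]-np.array([610,-252.])
    print('tcp',p.round(1),'yaw',round(float(s['tcp_rot'][2]),3),'turned',round(float(np.arctan2(-61,-76.6)%(2*np.pi)-np.arctan2(v[1],v[0])%(2*np.pi)),3),'rad',np.hypot(*v).round(1),'F',s['contact_force'].round(1),'op',round(float(s['opening']),3),s['clock'])
    snap('scene',f'scene{k}');snap('top',f'top{k}');snap('wrist',f'wrist{k}')
    a=load(f'scene{k}')['p'][268:348,265:365]; b=load(f'top{k}')['p'][170:270,310:435]
    cv2.imwrite(f'pics/b{k}.png',np.hstack([cv2.resize(a,(400,320),interpolation=cv2.INTER_CUBIC),cv2.resize(b,(400,320),interpolation=cv2.INTER_CUBIC)])[:,:,::-1])
    track(k)
def shift(n0,n1,rect):
    u0,u1,v0,v1=rect; f=lambda n:cv2.cvtColor(load(n)['p'],cv2.COLOR_RGB2GRAY)[v0:v1,u0:u1].astype(np.float32)
    return f
def yel(n,rect,kind='y'):
    u0,u1,v0,v1=rect; P=load(n)['p'][v0:v1,u0:u1].astype(float)
    w=np.clip(np.minimum(P[...,0],P[...,1])-P[...,2]-70,0,None) if kind=='y' else np.clip(P[...,1]-np.maximum(P[...,0],P[...,2])-25,0,None)
    uu,vv=np.meshgrid(np.arange(u0,u1),np.arange(v0,v1)); 
    return np.array([(w*uu).sum(),(w*vv).sum()])/w.sum(), w.sum()
def track(k):
    for cam,ry,rg in (('top',(338,356,212,240),(345,412,175,240)),('scene',(308,336,278,300),(275,365,280,352))):
        for n in (f'{cam}0',f'{cam}{k}'):
            y=yel(n,ry);g=yel(n,rg,'g'); print(n,'yellow',y[0].round(2),int(y[1]),'green',g[0].round(2),int(g[1]))
E
python3 -c "
from h import *
look(4)"
```

```text
tcp [ 518.4 -286.9   67.6] yaw 0.368 turned 0.309 rad 98.0 F [-1.7  0.8  5.9] op 0.248 5.8
top0 yellow [347.26 222.81] 648 green [374.17 209.1 ] 45212
top4 yellow [347.27 222.81] 599 green [372.7  208.67] 43542
scene0 yellow [320.07 286.36] 85 green [313.07 316.27] 43444
scene4 yellow [319.97 286.33] 78 green [313.73 315.57] 43473
```

View pics/b4.png

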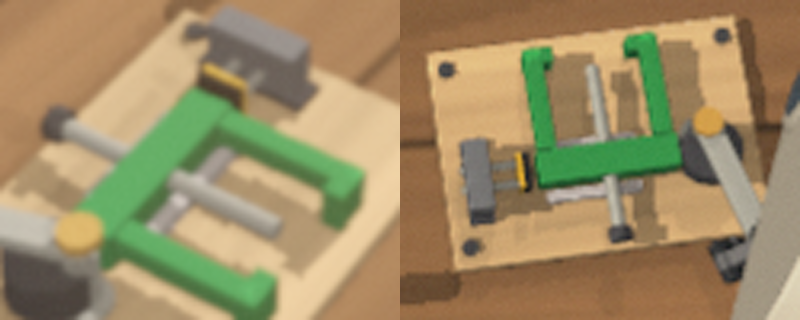

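View pics/wrist4.png

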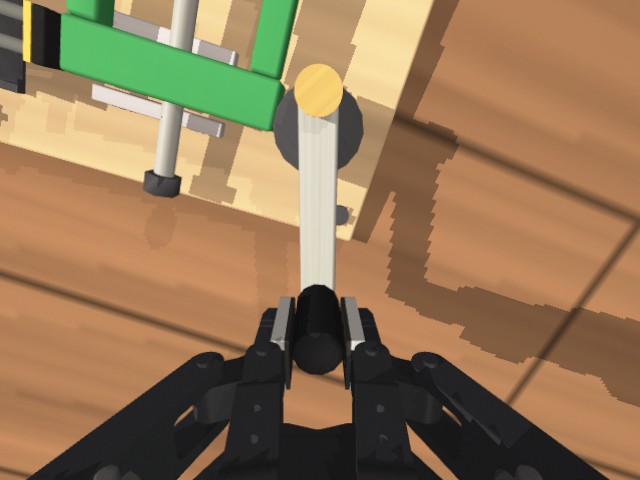

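After 0.3 rad, yellow plate unmoved (347.3,222.8 top), the green puller has moved about 1.5 px (3 mm) and the gap is nearly closed. Next, another 0.2 rad.

Emit:
jog_arm --moves '[{"grip":1,"translation":[0.0001,-0.005,0],"twist":[0,0,0.05]},{"grip":1,"translation":[0.0001,-0.005,0],"twist":[0,0,0.05]},{"grip":1,"translation":[0.0001,-0.005,0],"twist":[0,0,0.05]},{"grip":1,"translation":[0.0001,-0.005,0],"twist":[0,0,0.05]},{"grip":1,"translation":[0,0,0],"twist":[0,0,0]}]'

```text
clock: 6.37
eef_pos: [513.2, -267.8, 67.6]
tcp_rot: [3.141, -0.001, 0.169]
contact_force: [0.1, 1.6, 5.7]
opening: 0.25
```

```bash
python3 -c "
from h import *
look(5)"
```

```text
tcp [ 513.2 -267.8   67.6] yaw 0.169 turned 0.511 rad 98.0 F [0.1 1.6 5.7] op 0.25 6.3667
top0 yellow [347.26 222.81] 648 green [374.17 209.1 ] 45212
top5 yellow [347.27 222.84] 623 green [371.44 208.73] 44350
scene0 yellow [320.07 286.36] 85 green [313.07 316.27] 43444
scene5 yellow [320.05 286.36] 77 green [314.25 314.71] 43918
```

View pics/b5.png

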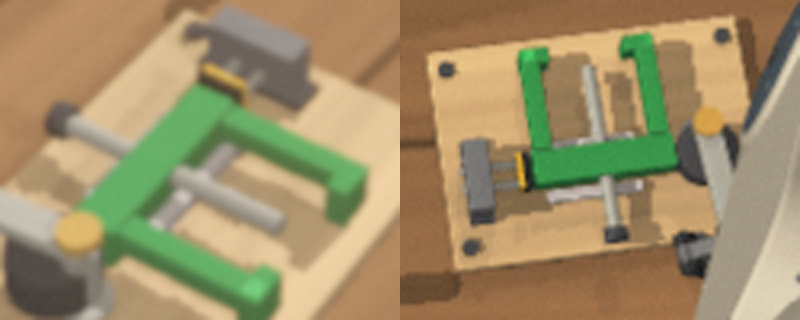

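View pics/wrist5.png

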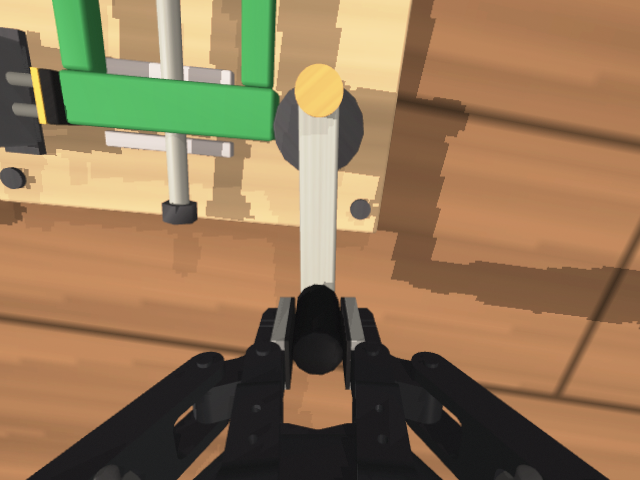

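Puller about 6 mm in now and touching or almost touching the rubber; the yellow plate hasn't moved. The wrist camera now shows the rods (yellow at (37,95), grey block at (15,90)). Another 0.15 rad.

Emit:
jog_arm --moves '[{"grip":1,"translation":[0.0001,-0.005,0],"twist":[0,0,0.05]},{"grip":1,"translation":[0.0001,-0.005,0],"twist":[0,0,0.05]},{"grip":1,"translation":[0.0001,-0.005,0],"twist":[0,0,0.05]},{"grip":1,"translation":[0,0,0],"twist":[0,0,0]}]'

```text
clock: 6.85
eef_pos: [511.9, -253.0, 67.6]
tcp_rot: [3.141, -0.001, 0.02]
contact_force: [-0.2, 0.0, 4.9]
opening: 0.251
```

```bash
python3 -c "
from h import *
look(6)"
```

```text
tcp [ 511.9 -253.    67.6] yaw 0.02 turned 0.663 rad 98.1 F [-0.2  0.   4.9] op 0.251 6.85
top0 yellow [347.26 222.81] 648 green [374.17 209.1 ] 45212
top6 yellow [346.72 222.82] 633 green [370.65 208.92] 43986
scene0 yellow [320.07 286.36] 85 green [313.07 316.27] 43444
scene6 yellow [320.43 286.11] 93 green [314.69 314.01] 44126
```

View pics/wrist6.png

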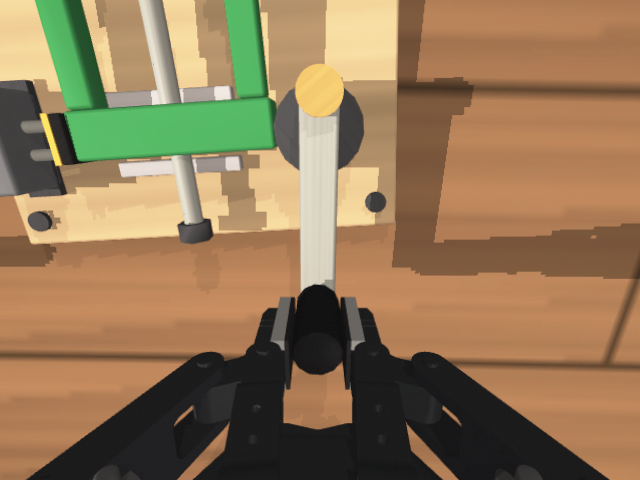

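View pics/b6.png

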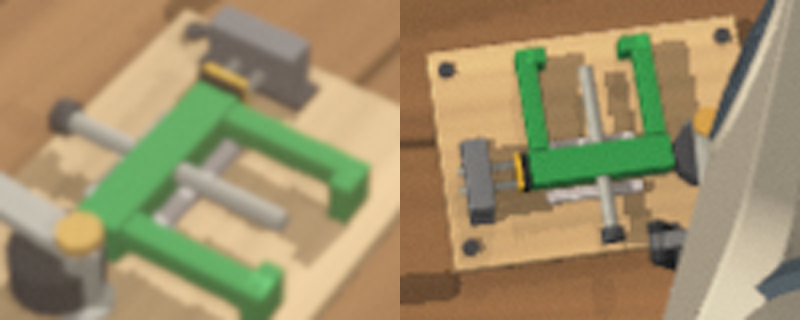

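The yellow plate has shifted 0.54 px, so the jaw is in by about 1.2 mm at about 11 mm/rad. I'll turn 0.2 rad more and recheck.

Emit:
jog_arm --moves '[{"grip":1,"translation":[0.0001,-0.005,0],"twist":[0,0,0.05]},{"grip":1,"translation":[0.0001,-0.005,0],"twist":[0,0,0.05]},{"grip":1,"translation":[0.0001,-0.005,0],"twist":[0,0,0.05]},{"grip":1,"translation":[0.0001,-0.005,0],"twist":[0,0,0.05]},{"grip":1,"translation":[0,0,0],"twist":[0,0,0]}]'

```text
clock: 7.42
eef_pos: [513.6, -233.3, 67.6]
tcp_rot: [3.141, -0.001, -0.18]
contact_force: [0.5, -1.1, 4.8]
opening: 0.249
```

```bash
python3 -c "
from h import *
look(7)"
```

```text
tcp [ 513.6 -233.3   67.6] yaw -0.18 turned 0.864 rad 98.2 F [ 0.5 -1.1  4.8] op 0.249 7.4167
top0 yellow [347.26 222.81] 648 green [374.17 209.1 ] 45212
top7 yellow [345.46 222.96] 627 green [368.78 208.79] 43120
scene0 yellow [320.07 286.36] 85 green [313.07 316.27] 43444
scene7 yellow [322.81 285.97] 77 green [315.49 313.02] 44193
```

View pics/wrist7.png

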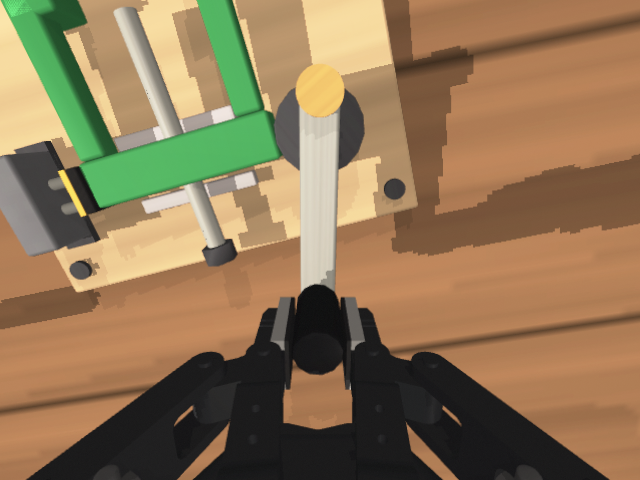

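The yellow plate has shifted 1.80 px, about 3.9 mm. I'll add a final 0.1 rad.

Emit:
jog_arm --moves '[{"grip":1,"translation":[0.0001,-0.005,0],"twist":[0,0,0.05]},{"grip":1,"translation":[0.0001,-0.005,0],"twist":[0,0,0.05]},{"grip":1,"translation":[0,0,0],"twist":[0,0,0]},{"grip":1,"translation":[0,0,0],"twist":[0,0,0]}]'

```text
clock: 7.9
eef_pos: [515.9, -223.7, 67.6]
tcp_rot: [-3.142, -0.001, -0.276]
contact_force: [0.9, -2.3, 6.3]
opening: 0.249
```

```bash
python3 -c "
from h import *
look(8)"
```

```text
tcp [ 515.9 -223.7   67.6] yaw -0.276 turned 0.964 rad 98.3 F [ 0.9 -2.3  6.3] op 0.249 7.9
top0 yellow [347.26 222.81] 648 green [374.17 209.1 ] 45212
top8 yellow [344.85 223.1 ] 595 green [365.69 208.18] 37740
scene0 yellow [320.07 286.36] 85 green [313.07 316.27] 43444
scene8 yellow [322.24 285.09] 97 green [315.94 312.49] 44229
```

View pics/wrist8.png

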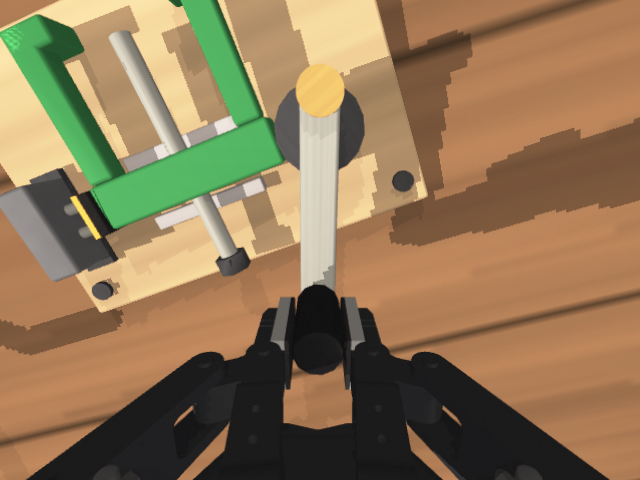

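Yellow shift is 2.41 px, about 5.1 mm, so it's set. Now I'll open and lift off straight up.

Emit:
jog_arm --moves '[{"grip":0.2,"translation":[0,0,0],"twist":[0,0,0]},{"grip":0.2,"translation":[0,0,0],"twist":[0,0,0]},{"grip":0.2,"translation":[0,0,0],"twist":[0,0,0]},{"grip":0.2,"translation":[0,0,0],"twist":[0,0,0]},{"grip":0.2,"translation":[0,0,-0.01],"twist":[0,0,0]},{"grip":0.2,"translation":[0,0,-0.02],"twist":[0,0,0]},{"grip":0.2,"translation":[0,0,-0.03],"twist":[0,0,0]},{"grip":0.2,"translation":[0,0,-0.03],"twist":[0,0,0]},{"grip":0.2,"translation":[0,0,-0.03],"twist":[0,0,0]},{"grip":0.2,"translation":[0,0,0],"twist":[0,0,0]}]'

```text
clock: 8.88
eef_pos: [518.1, -224.5, 193.8]
tcp_rot: [3.14, -0.009, -0.28]
contact_force: [0.8, 0.2, 0.3]
opening: 0.4
```

```bash
python3 -c "
from h import *
look(9)"
```

```text
tcp [ 518.1 -224.5  193.8] yaw -0.28 turned 0.963 rad 95.9 F [0.8 0.2 0.3] op 0.4 8.8833
top0 yellow [347.26 222.81] 648 green [374.17 209.1 ] 45212
top9 yellow [344.85 223.14] 487 green [365.61 207.5 ] 33411
scene0 yellow [320.07 286.36] 85 green [313.07 316.27] 43444
scene9 yellow [322.21 285.07] 107 green [315.83 312.49] 44055
```

View pics/wrist9.png

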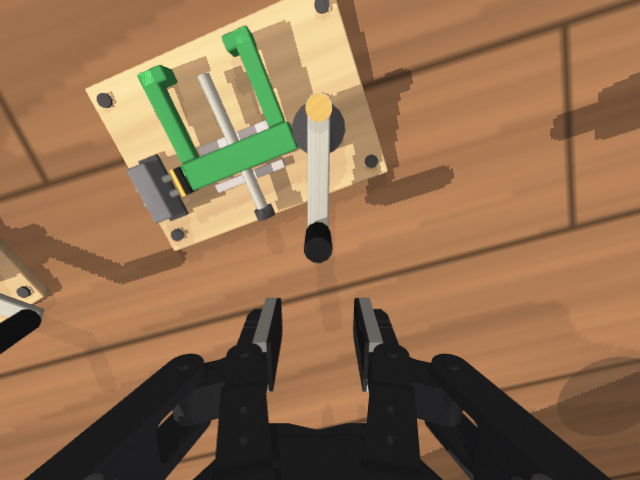

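View pics/scene9.png

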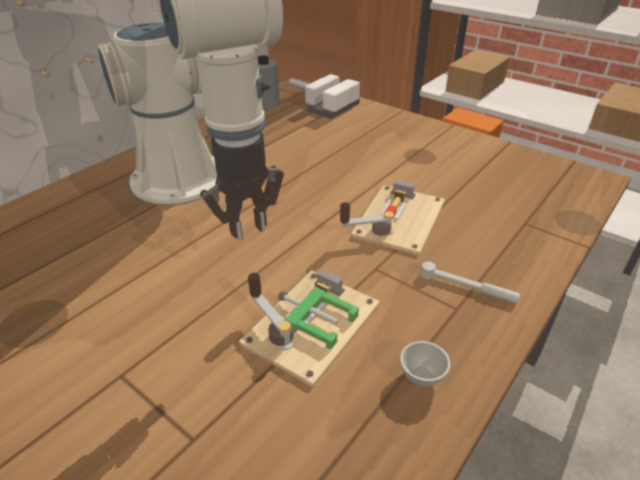

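The lever stayed where I left it (knob at (318,245) in the wrist view), the jaw is unchanged, and the spare knob is still at (345,213) in the scene view. One independent check of the visible rod length from the wrist view.

Run:
```python
from h import *
z=load('wrist9');p=z['p'][140:240,120:220]
cv2.imwrite('pics/z9.png',cv2.resize(p,(600,600),interpolation=cv2.INTER_CUBIC)[:,:,::-1])
P,c,uv=cloud(z,165,195,160,205); m=(np.minimum(c[:,0],c[:,1])-c[:,2]>70)&(c[:,0]-c[:,1]<90)&(P[:,2]>25)
print(m.sum(),uv[m].mean(0),np.median(P[m],0).round(1))
```

```text
108 [176.92592593 182.25      ] [ 587.1 -118.3   37.5]
```

View pics/z9.png

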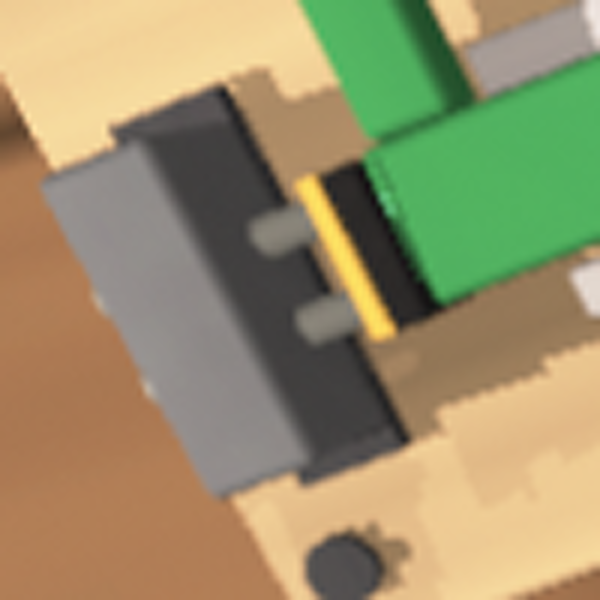

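The rods read about 10 mm in the zoom. About 3–4 mm more is hidden behind the taller yellow plate, so the length is close to 14 mm and agrees with the 5.1 mm shift. Handing in.

```bash
python3 -c "
from h import *
print(r.sense()['qvel'].round(3)); print(r.sign_off())"
```

```text
[ 0.     0.026  0.022 -0.001 -0.005  0.001]
the job is handed in; nothing more can be done
None
```

The puller's clamp is set with the sprung jaw pushed back about 5 mm. I gripped its knob with 20 N, turned the lever about 0.96 rad clockwise in checked steps, then let go and lifted clear. I handed the job in at about 9 s.

**Jaw travel:** in the top camera the yellow plate moved 2.41 px, which is about 5.1 mm. It read the same before and after release. The scene camera's plate shift was small and noisy (about 4 mm before allowing for foreshortening), which is loosely consistent.

**Rod length:** about 10 mm of rod was directly visible in the wrist view. I estimate another 3–4 mm was hidden behind the plate, giving about 14 mm. That is only a rough agreement.

**Clearance:** the lever stayed where I left it. At hand-in the gripper was above the knob with contact force near zero, and the spare clamp's knob still looked to be in its starting place.

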